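# Fish the long remote out of the storage box

## Robot

A 6-joint arm with a two-finger parallel gripper is mounted at the origin on the work surface. World frame = base frame: x ahead of the robot, y to its left, z up, the work surface at z = 0. Lengths are in m, angles in rad, forces in N, time in s.
With the tool pointing down it reaches from about 0.35 to 0.975 m from the base axis. Payload 7.1 kg.
Tool frame: the origin (TCP) lies on the mounting face of the last link; the fingertips stand 182 mm ahead of it and the grasp point (between the pads) lies 163 mm ahead of it; y points along the fingers, z is the direction in which the jaws open and shut, and the axes are right-handed (so a half turn about y gives the same grasp; the last joint's range is limited). The gripper opens to 88 mm and grips with 3 to 60 N. Pads are 20 mm wide; open, the fingers measure 115 mm over their backs; the gripper's body (75 mm by 178 mm) begins 61 mm behind the grasp point.
Start: joints at [1.194, 0.423, 1.63, -0, 1.089, -0.019], TCP at [0.219, 0.585, 0.405] pointing down, gripper open.
Joint ranges: [-3, 3], [-0.9, 2.11], [0.09, 2.58], [-1.31, 4.45], [0.11, 2.69], [-2.54, 2.54]. Speed limits (rad/s): [2.39, 2.39, 3.01, 3.14, 3.14, 3.14].

## Interface

Orientations are given as a 3x3 rotation matrix whose columns are the frame's x, y, z axes.
In Python, from rig import * gives the robot as it stands.
- The arm moves only by the shell command python3 -m inch 'ROWS' [FORCE]. ROWS is JSON, a list of rows, each a list of 3 entries, a list of its own where there are three numbers: the shift along the tool's x, y, z in cm, then the turn, a rotation vector about the tool's x, y, z in degrees, then the opening in per cent of the stroke, from 0 (shut) to 100 (fully open). A call has 1 to 8 rows; each row shifts and turns the commanded pose from where the row before left it, along the tool's axes as they then stand; what a row does not reach is not made up. A row lasts 1/10 s, in which the tool goes at most 50 mm and 8.59 degrees, less where a joint would pass 70% of its speed; a pose out of reach is approached as far as the arm can. A call is refused whole if a number of a shift passes 5 or a number of a turn 8.59, either way. A call with a gripper value outside its range is refused whole. The fingers move at their own pace and stop on an object; FORCE is the grip in N (left out, the last holds). Time passes only in rows, so rows that do not move let the fingers close. It gives the time, the measured TCP pose, the force and the opening at its end, in the units of the state.
- state(): the state, without advancing time (a new reading comes with each control period).
- camera(name): name is "side" or "top" or "wrist"; returns (picture, depth): 480x640x3 uint8, red, green, blue; 480x640 float32, m along the optical axis (not along the pixel's ray), 0 where there is no reading.
- camera_params(name): a dict with "fx", "fy", "cx", "cy" (pixels), "R" (3x3) and "t" (3): a world point X has camera coordinates R X + t. Camera axes: x right, y down, z forward; pixel columns grow to the right and rows downward; lengths in m; the calibration is good to about 2 mm. The wrist camera is an equidistant fisheye: a pixel r from the principal point sees the ray r / f radians off the axis. A picture is of the moment at which its call begins: read the wrist's pose just before it. camera_params takes no time and is no camera call; for the wrist camera it gives the pose at the moment of the call.
- hand_in(): hands the job in, once; it reports no verdict.
The state is a dict: "clock": time; "joint_positions": joint angles; "joint_vel": joint speeds; "joint_efforts": joint torques, N m; "position": TCP position; "tcp_rot": TCP orientation; "contact_force": force on the tool from outside, world axes, zero at the start; "wrist_torque": the same for the moment, N m; "width": finger opening in m.
Only numpy, scipy, OpenCV 4.12 (cv2) and the standard library are available. Lean on these libraries where they do the work, as an engineer would, in place of code of your own. Each camera call takes 0.05 s, during which the arm holds its last target.

## Task

The white remote control has dropped flat into the black storage box and is longer than the opening in the box's fixed top. Grip it gently (about 15 N is plenty), tilt it and draw it out end first through the opening without pressing it or the gripper hard against the box or disturbing anything else, and finish while still holding it, motionless, above the box with every part of it at least 5 cm clear of the box's top.

Things in the scene. Friction and masses are not known exactly. Their poses are not given: they have to be found in the camera images.
- remote: white remote, 190 mm long (y), 40 wide (x), 20 thick (z), 0.14 kg, balanced about its middle; grey buttons, one red button marks its exact middle. Starts flat, buttons up, on the box's inner floor, roughly along the box, middle within 25 mm (lengthwise) and 10 mm (crosswise) of the opening's centre. Origin: centre of its underside. A squeeze over 30 N a finger spoils it
- end_a (a point): centre of the remote's end face on its +y side (95 mm from the middle, 10 mm above the underside), the end with the round black pad
- end_b (a point): centre of the remote's other end face, on its -y side
- box: black wooden box, fixed, 320 mm long (y), 200 wide (x), 68 high. Floor 8 mm, walls 10 mm, fixed roof 10 mm thick (58 to 68 mm high); inside 300 x 180 x 50 mm high. Mid-roof is a rectangular opening, 130 mm long (y) by 124 wide (x), edged with a pale line; the roof covers 85 mm of the inside at each end. Origin: centre of its underside
- opening (a point): centre of the roof opening, level with the top of the box (68 mm); axes as the box's
- trophy: brass trophy cup on a black 70 mm square base, 165 mm tall; origin at the centre of its underside. A bystander, loose; leave alone
- palm: green house plant in a pale round pot, 94 mm across and 85 mm tall, leaves spreading to 110 mm radius (leaves are look only); origin under the pot's centre. A bystander, loose; leave alone
- flowers: pink flowers in a black round pot, 80 mm across and 70 mm tall (flowers are look only); origin under the pot's centre. A bystander, loose; leave alone
- mug: blue mug, 80 mm across, 90 mm tall; origin under its centre. A bystander, loose; leave alone
- candle: amber candle can, 64 mm across, 70 mm tall; origin under its centre. A bystander, loose; leave alone
- card_tin: yellow card tin with blue lid, 67 x 97 x 52 mm; origin under its centre. A bystander, loose; leave alone
- black_remote: a shorter black remote control lying on the table, 45 x 150 x 18 mm: not the one wanted; origin under its centre. A bystander, loose; leave alone
Not all that is in view belongs to the job. Of the things like the remote, leave any that is brown or yellow; of the rest the larger one is meant.

How it is judged:
On the way:
1. the remote sticks up through the opening, one end above the roof while the other is still inside the box (((height (world z) of end_a above 0.078 m and height (world z) of end_b below 0.058 m) or (height (world z) of end_b above 0.078 m and height (world z) of end_a below 0.058 m))), for 0.05 s.
At the end, for the whole second after the job is handed in: The fingers hold the remote still (under 30 mm/s and 0.2 rad/s), both its ends are at least 50 mm above the top of the box (118 mm above the table), its middle is within 200 mm sideways of the opening's centre, and it touches neither the box nor any bystander (height (world z) of each of end_a, end_b above 0.118 m and horizontal distance between remote and opening below 0.2 m and contact force between the fingers and remote above 1 N and contact force between remote and box below 0.1 N and contact force between remote and trophy below 0.1 N and contact force between remote and palm below 0.1 N and contact force between remote and flowers below 0.1 N and contact force between remote and mug below 0.1 N and contact force between remote and candle below 0.1 N and contact force between remote and card_tin below 0.1 N and contact force between remote and black_remote below 0.1 N and linear speed of remote below 0.03 m/s and angular speed of remote below 0.2 rad/s); the arm keeps its last pose, push and grip.
It fails at once if the remote is squeezed too hard (over 60 N in all by both fingers) (contact force between the fingers and remote above 60 N).
It fails at once if the remote is forced against the box (over 15 N) (contact force between remote and box above 15 N).
It fails at once if the robot pushes hard on the box (over 25 N) (contact force between the arm and box above 25 N).
It fails at once if a bystander is moved by more than 30 mm (distance of any of trophy, palm, flowers, mug, candle, card_tin, black_remote from where it was at the start of the episode above 0.03 m).
It also fails if it takes over 48 s, if anything falls off the work surface, if the arm or the gripper's body presses on something with over 40 N, if the wrist force passes 120 N, or if a joint passes its speed limit or range.

## Working session

There is one attempt and no reset: what is moved stays moved. The work goes in short steps, Python scripts to look and compute and a shell command to move; the robot and the scene stay as the last step left them, time stands still between calls to the robot, and variables do not carry over. Pictures are saved under pics/ and viewed, and the job is handed in when it is done.

```bash
ls; mkdir -p pics
python3 - <<'E'
from rig import *
import cv2,numpy as np
s=state()
for k in s: print(k,np.round(s[k],3).tolist() if not isinstance(s[k],str) else s[k])
for n in ["top","side"]:
    im,d=camera(n); cv2.imwrite(f"pics/{n}0.png",im[:,:,::-1]); np.savez(f"pics/{n}0.npz",im=im,d=d)
    p=camera_params(n); print(n,{k:np.round(p[k],3).tolist() for k in ("fx","fy","cx","cy","R","t")})
E
```

```text
pics
clock 0.0
joint_positions [1.194, 0.424, 1.631, -0.0, 1.089, -0.019]
joint_vel [-0.001, -0.001, 0.0, 0.001, 0.001, -0.002]
joint_efforts [0.001, -54.462, -27.367, 0.064, 0.023, -0.0]
position [0.219, 0.585, 0.404]
tcp_rot [[0.937, -0.001, 0.35], [-0.35, -0.001, 0.937], [-0.0, -1.0, -0.002]]
contact_force [-0.922, 0.022, 0.713]
wrist_torque [-0.045, 0.005, -0.047]
width 0.088
top {'fx': 583.163, 'fy': 583.163, 'cx': 329.478, 'cy': 239.197, 'R': [[-0.006, -1.0, -0.008], [-0.989, 0.007, -0.151], [0.151, 0.007, -0.989]], 't': [-0.002, 0.477, 1.721]}
side {'fx': 586.876, 'fy': 586.876, 'cx': 308.387, 'cy': 231.918, 'R': [[0.724, -0.69, -0.02], [-0.512, -0.517, -0.685], [0.462, 0.506, -0.728]], 't': [-0.38, 0.284, 1.616]}
```

View pics/top0.png

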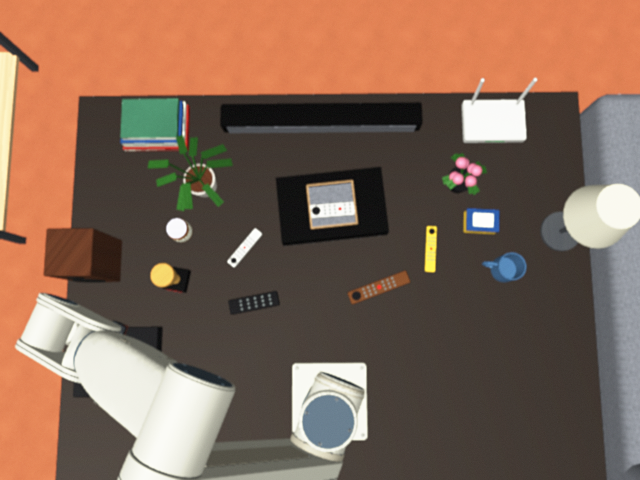

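View pics/side0.png

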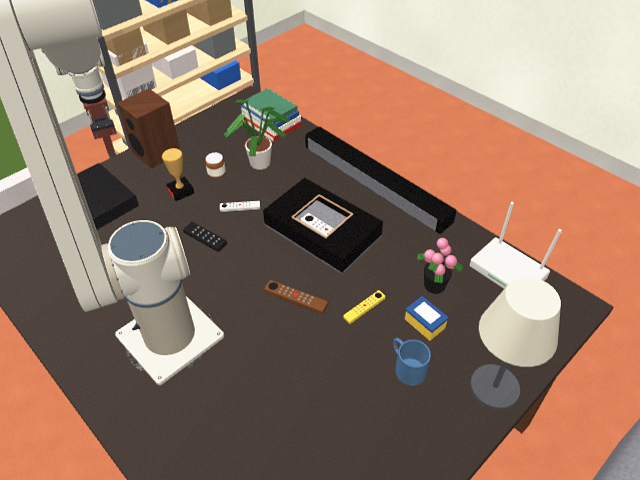

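The top view has four remotes that could be meant, besides the black one, which is named as a bystander:
- White in the box opening at about (332,209).
- A smaller white one on the table at (245,248).
- Brown at (379,288), excluded by its colour.
- Yellow at (431,249), excluded by its colour.

The one in the box fits, so I'll confirm it in an enlarged crop and measure.

```bash
cat > h.py <<'E'
from rig import *
import cv2,numpy as np
def ray(p,uv):
    u,v=uv; d=np.array([(u-p["cx"])/p["fx"],(v-p["cy"])/p["fy"],1.]); R=np.array(p["R"]);t=np.array(p["t"])
    return -R.T@t, R.T@d
def onz(p,uv,z):
    o,d=ray(p,uv); return o+d*(z-o[2])/d[2]
def proj(p,X):
    c=np.array(p["R"])@np.array(X)+np.array(p["t"]); return np.array([p["fx"]*c[0]/c[2]+p["cx"],p["fy"]*c[1]/c[2]+p["cy"]])
E
python3 - <<'E'
from h import *
a=np.load("pics/top0.npz")["im"][160:250,270:395]; b=np.load("pics/side0.npz")["im"][170:275,255:390]
A=cv2.resize(a,None,fx=4.8,fy=4.8,interpolation=cv2.INTER_NEAREST);cv2.imwrite("pics/ct.png",A[:,:,::-1])
B=cv2.resize(b,None,fx=5,fy=5,interpolation=cv2.INTER_NEAREST);cv2.imwrite("pics/cs.png",B[:,:,::-1])
E
```

```text
(no output)
```

View pics/ct.png

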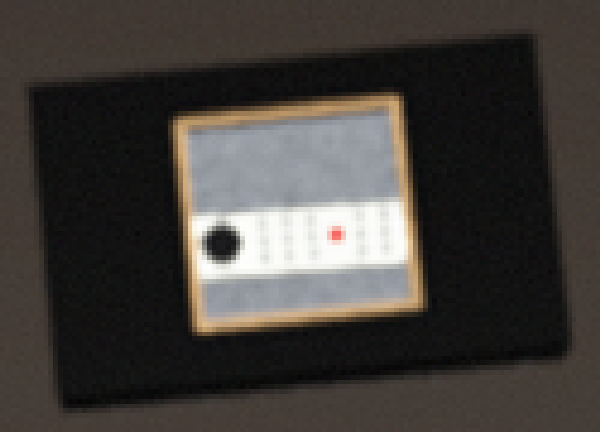

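View pics/cs.png

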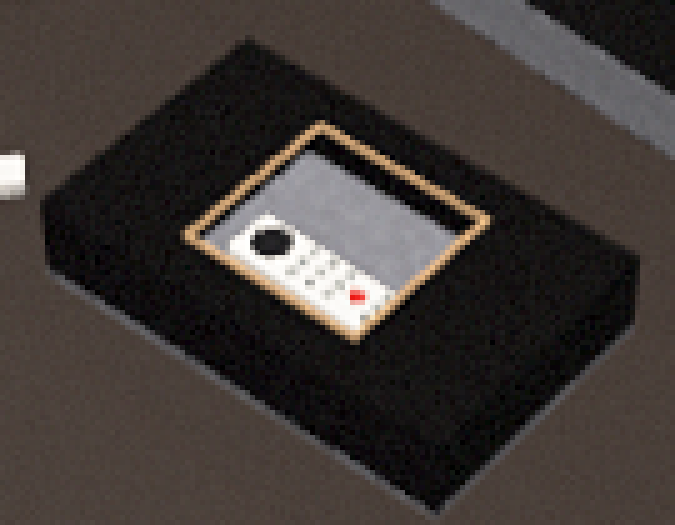

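The crops confirm it. The white remote lies in the opening, with its black pad at crop (221,243) pointing to world +y and the red middle button at crop (337,234). Now I'll measure.

Run:
```python
from h import *
f=np.load("pics/top0.npz");im=f["im"].astype(int);d=f["d"];p=camera_params("top")
r,g,b=im[...,0],im[...,1],im[...,2]
roi=np.zeros(r.shape,bool);roi[170:240,295:370]=1
tan=roi&(r-b>40)&(g-b>15)&(r>120)&(r-g<110)
ys,xs=np.nonzero(tan); c=cv2.minAreaRect(np.stack([xs,ys],1).astype(np.float32)); bx=cv2.boxPoints(c)
P=np.array([onz(p,q,.068) for q in bx]);print("opening outer",np.round(P,4).tolist(),P.mean(0),[np.linalg.norm(P[i]-P[i-1]) for i in range(4)])
E_=[P[i]-P[i-1] for i in range(4)]
for e in E_: print("ang",np.degrees(np.arctan2(e[1],e[0])))
blk=(im.max(2)<45)
m=np.zeros(r.shape,np.uint8);m[160:250,270:395]=blk[160:250,270:395]
cs,_=cv2.findContours(m,0,2);k=max(cs,key=cv2.contourArea);c=cv2.minAreaRect(k);bx=cv2.boxPoints(c);P=np.array([onz(p,q,.068) for q in bx]);print("box",np.round(P,4).tolist(),P.mean(0),c)
red=roi&(r>180)&(g<140)&(b<140)&(r-g>80)&(np.abs(g-b)<40)
w=(r-g)*red; ys,xs=np.nonzero(red);print(len(xs),xs.mean(),ys.mean())
uv=np.average(xs,weights=w[red]),np.average(ys,weights=w[red]);print("red",onz(p,uv,.028))
bp=np.zeros(r.shape,bool);bp[200:222,307:324]=1;bp&=(im.max(2)<110)
# pad: black inside
n,l,st,ce=cv2.connectedComponentsWithStats(bp.astype(np.uint8));print(st,ce)
wh=roi&(im.min(2)>205); ys,xs=np.nonzero(wh)
vx=cv2.fitLine(np.stack([xs,ys],1).astype(np.float32),2,0,.01,.01).ravel();print(vx)
W=np.array([onz(p,q,.028) for q in zip(xs,ys)])[:,:2]
rect=cv2.minAreaRect((W*1000).astype(np.float32));print("white rect mm",rect,cv2.boxPoints(rect))
print("depth rem",np.median(d[205:212,326:335]))
```

```text
opening outer [[0.6402, 0.0666, 0.068], [0.6546, -0.0774, 0.068], [0.5179, -0.0897, 0.068], [0.5038, 0.0526, 0.068]] [ 0.57914856 -0.01199305  0.068     ] [np.float64(0.13715514461544195), np.float64(0.14465076136146288), np.float64(0.13725486580131027), np.float64(0.14294352517598957)]
ang 5.858589818863493
ang -84.29427596534155
ang -174.85421316661936
ang 95.66818446975145
box [[0.6622, 0.1594, 0.068], [0.6951, -0.1636, 0.068], [0.4862, -0.1811, 0.068], [0.4542, 0.136, 0.068]] [ 0.57439912 -0.01232401  0.068     ] ((331.6324462890625, 205.73583984375), (68.7848892211914, 107.77601623535156), 83.8844985961914)
4 339.5 208.5
red [ 0.57321549 -0.03614093  0.028     ]
[[     0      0    640    480 307132]
 [   307    202      2     20     30]
 [   313    207      7      7     38]] [[319.50164099 239.50619603]
 [307.33333333 213.16666667]
 [315.84210526 210.21052632]]
[ 9.9694413e-01 -7.8117907e-02  3.3404434e+02  2.0920766e+02]
white rect mm ((571.2605590820312, -13.358528137207031), (41.25442886352539, 133.6777801513672), 3.87316632270813) [[546.16565   51.93438 ]
 [555.1953   -81.43809 ]
 [596.35547  -78.651436]
 [587.3258    54.72103 ]]
depth rem 1.779399
```

```bash
python3 -m inch '[[[0,-1,0],[0,8.2,0],72],[[0,-1,0],[0,8.2,0],72],[[0,-1,0],[0,8.2,0],72],[[0,0,0],[0,8.2,0],72],[[0,0,0],[0,8.2,0],72],[[0,0,0],[0,8.2,0],72],[[0,0,0],[0,8.2,0],72],[[0,0,0],[0,8.2,0],72]]' 15
cat >> h.py <<'E'
O=np.array([.579,-.012,.068]); th=np.radians(5.6); BY=np.array([-np.sin(th),np.cos(th),0]);BX=np.array([np.cos(th),np.sin(th),0])
def report():
    s=state();R=np.array(s["tcp_rot"]);t=np.array(s["position"]);g=t+.163*R[:,1]
    print("t",round(s["clock"],2),"grasp",np.round(g,4),"box xyz",np.round([(g-O)@BX,(g-O)@BY,g[2]],4),"w",round(s["width"],4),"F",np.round(s["contact_force"],1)); print(np.round(R,3).tolist())
    return R,t,g
E
python3 - <<'E'
from h import *
R,t,g=report()
a=np.radians(3.9); y=np.array([-np.sin(a),np.cos(a),0])
T=np.array([.573,-.036,0])+.015*y; T[2]=.12
print("to target above, tool cm",R.T@(T-g)*100)
print("yaw z",np.degrees(np.arctan2(R[1,2],R[0,2])))
E
```

```text
clock: 0.9
position: [0.2188, 0.5853, 0.4342]
tcp_rot: [[0.062, -0.0, 0.998], [-0.998, -0.001, 0.062], [0.001, -1.0, -0.0]]
contact_force: [-0.1, 0.6, 0.8]
width: 0.0633
t 0.9 grasp [0.2188 0.5851 0.2712] box xyz [-0.3002  0.6294  0.2712] w 0.0633 F [-0.1  0.6  0.8]
[[0.062, -0.0, 0.998], [-0.998, -0.001, 0.062], [0.001, -1.0, -0.0]]
to target above, tool cm [62.6819673  15.15900324 31.49491381]
yaw z 3.559866069539488
```

```bash
python3 -m inch '[[[3.9,0,1.95],[0,0,0],72],[[3.9,0,1.95],[0,0,0],72],[[3.9,0,1.95],[0,0,0],72],[[3.9,0,1.95],[0,0,0],72],[[3.9,0,1.95],[0,0,0],72],[[3.9,0,1.95],[0,0,0],72],[[3.9,0,1.95],[0,0,0],72],[[3.9,0,1.95],[0,0,0],72]]' && python3 -m inch '[[[3.9,0,1.95],[0,0,0],72],[[3.9,0,1.95],[0,0,0],72],[[3.9,0,1.95],[0,0,0],72],[[3.9,0,1.95],[0,0,0],72],[[3.9,0,1.95],[0,0,0],72],[[3.9,0,1.95],[0,0,0],72],[[3.9,0,1.95],[0,0,0],72],[[3.9,0,1.95],[0,0,0],72]]' && python3 -m inch '[[[0,3,0],[0,0,0],72],[[0,3,0],[0,0,0],72],[[0,2,0],[0,0,0],72],[[0,0,0],[0,0,0],72]]'
python3 - <<'E'
from h import *
R,t,g=report()
p=camera_params("wrist");im,d=camera("wrist"); cv2.imwrite("pics/w1.png",im[:,:,::-1]); np.savez("pics/w1.npz",im=im,d=d,**{k:p[k] for k in ("fx","fy","cx","cy","R","t")})
print({k:np.round(p[k],3).tolist() for k in ("fx","fy","cx","cy","R","t")})
E
```

```text
clock: 1.7
position: [0.3962, 0.2831, 0.4345]
tcp_rot: [[0.068, -0.0, 0.998], [-0.998, -0.0, 0.068], [0.0, -1.0, -0.0]]
contact_force: [0.5, -0.3, -0.1]
width: 0.0634
clock: 2.5
position: [0.5731, -0.0177, 0.4344]
tcp_rot: [[0.068, -0.001, 0.998], [-0.998, 0.0, 0.068], [-0.0, -1.0, -0.001]]
contact_force: [0.9, -0.3, 0.4]
width: 0.0633
clock: 2.9
position: [0.5714, -0.0161, 0.3515]
tcp_rot: [[0.068, -0.006, 0.998], [-0.998, 0.0, 0.068], [-0.001, -1.0, -0.006]]
contact_force: [-0.7, -0.6, 0.0]
width: 0.063
t 2.9 grasp [ 0.5703 -0.016   0.1886] box xyz [-0.009  -0.0032  0.1886] w 0.063 F [-0.7 -0.6  0. ]
[[0.068, -0.006, 0.998], [-0.998, 0.0, 0.068], [-0.001, -1.0, -0.006]]
{'fx': 371.648, 'fy': 371.648, 'cx': 326.821, 'cy': 235.998, 'R': [[0.998, 0.068, -0.006], [0.067, -0.957, 0.281], [0.014, -0.28, -0.96]], 't': [-0.567, -0.072, 0.327]}
```

View pics/w1.png

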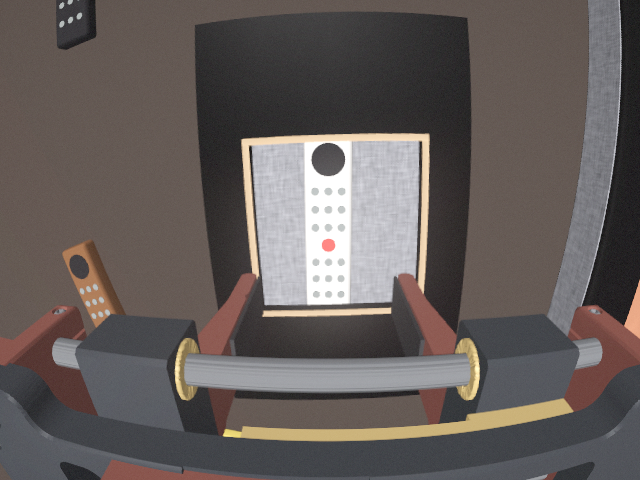

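The wrist view shows the opening, with pale line corners at about (246,139), (428,136), (425,311) and (263,314). The remote runs down it, with the pad at (328,159) and the red button at (328,245). I'll compute those positions from the wrist camera.

```bash
cat >> h.py <<'E'
def wz(p,uv,z):
    v=np.array([uv[0]-p["cx"],uv[1]-p["cy"]]);r=np.hypot(*v);a=r/p["fx"]
    d=np.array([*(v/r*np.sin(a) if r>0 else v),np.cos(a)]);R=np.array(p["R"]);o=-R.T@np.array(p["t"]);d=R.T@d
    return o+d*(z-o[2])/d[2]
def bxy(X): return np.round([(X-O)@BX*1000,(X-O)@BY*1000,X[2]*1000],1)
E
python3 - <<'E'
from h import *
p=dict(np.load("pics/w1.npz"));im=p["im"].astype(int);r,g,b=im[...,0],im[...,1],im[...,2]
m=np.zeros(r.shape,bool);m[130:320,290:370]=1
red=m&(r>180)&(r-g>70)&(r-b>70);ys,xs=np.nonzero(red);q=wz(p,(xs.mean(),ys.mean()),.028);print("red",xs.mean(),ys.mean(),q,bxy(q))
bl=np.zeros(r.shape,bool);bl[144:178,310:347]=1;bl&=im.max(2)<100;ys,xs=np.nonzero(bl);q2=wz(p,(xs.mean(),ys.mean()),.028);print("pad",q2,bxy(q2));e=q2-q;print("remote yaw",np.degrees(np.arctan2(-e[0],e[1])))
tan=(r>200)&(r-b>40)&(r-b<130)&(g-b>15);tan[:125]=0;tan[325:]=0;tan[:,:235]=0;tan[:,440:]=0
ys,xs=np.nonzero(tan);W=np.array([wz(p,u,.068) for u in zip(xs,ys)])
B=np.stack([(W-O)@BX,(W-O)@BY],1)*1000
print("line extents box frame",B.min(0),B.max(0))
for nm,sel in (("+y",(B[:,1]>50)),("-y",B[:,1]<-55),("+x",B[:,0]>50),("-x",B[:,0]<-50)):
    s=B[sel]; 
    if len(s)<20: print(nm,len(s));continue
    ax=0 if nm[1]=="y" else 1; k=np.polyfit(s[:,ax],s[:,1-ax],1);print(nm,len(s),"slope deg",np.degrees(np.arctan(k[0])),"at0",k[1],"range",s[:,1-ax].min(),s[:,1-ax].max())
for v in (185,240,290):
    xx=np.nonzero(im[v,255:420].min(1)>225)[0]+255; print(v,xx.min(),xx.max(),bxy(wz(p,(xx.min(),v),.028)),bxy(wz(p,(xx.max(),v),.028)))
E
```

```text
red 328.0610687022901 244.66412213740458 [ 0.57214391 -0.03495847  0.028     ] [ -9.1 -22.2  28. ]
pad [0.56702528 0.03757018 0.028     ] [-7.1 50.5 28. ]
remote yaw 4.036893005574829
line extents box frame [-68.11177452 -68.6419967 ] [65.82212919 71.16438919]
+y 1541 slope deg 0.21401871474093254 at0 66.72528657514322 range 50.31758756631898 71.16438918630807
-y 675 slope deg 0.05684848800285615 at0 -65.98551441304387 range -68.64199669602657 -63.32497551279338
+x 1076 slope deg -1.7675411360390136 at0 63.068798919738626 range 50.31248876329087 65.82212918970366
-x 1056 slope deg -0.4378908789635452 at0 -63.62062397583706 range -68.11177452319978 -50.03092290897795
185 305 350 [-26.5  29.7  28. ] [10.4 28.6 28. ]
240 306 349 [-27.7 -17.5  28. ] [  8.9 -18.5  28. ]
290 307 349 [-29.1 -64.2  28. ] [  8.4 -65.2  28. ]
```

```bash
python3 -m inch '[[[0.4,0,0.1],[0,0,0],62],[[0,3,0],[0,0,0],62],[[0,3,0],[0,0,0],62],[[0,3,0],[0,0,0],62],[[0,2,0],[0,0,0],62],[[0,0,0],[0,0,0],62],[[0,0,0],[0,0,0],62]]'
python3 - <<'E'
from h import *
R,t,g=report()
p=camera_params("wrist");im,d=camera("wrist"); cv2.imwrite("pics/w2.png",im[:,:,::-1])
R,t,g=report()
E
```

```text
clock: 3.65
position: [0.5746, -0.0199, 0.2459]
tcp_rot: [[0.068, 0.002, 0.998], [-0.998, -0.0, 0.068], [0.0, -1.0, 0.002]]
contact_force: [0.2, 0.1, 0.9]
width: 0.0545
t 3.65 grasp [ 0.5749 -0.02    0.0829] box xyz [-0.0049 -0.0075  0.0829] w 0.0545 F [0.2 0.1 0.9]
[[0.068, 0.002, 0.998], [-0.998, -0.0, 0.068], [0.0, -1.0, 0.002]]
t 3.7 grasp [ 0.5752 -0.0199  0.0834] box xyz [-0.0046 -0.0075  0.0834] w 0.0545 F [-0.5  0.4 -0.5]
[[0.068, 0.003, 0.998], [-0.998, -0.0, 0.068], [0.0, -1.0, 0.003]]
```

View pics/w2.png

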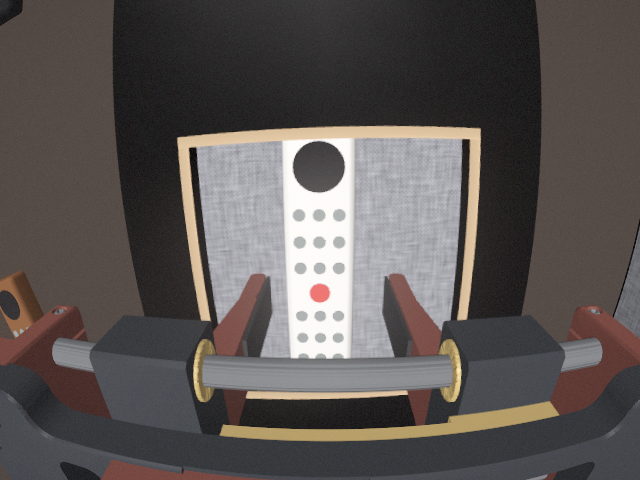

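```bash
python3 -m inch '[[[0,0,-0.4],[0,0,0],62],[[0,1,0],[0,0,0],62],[[0,0.5,0],[0,0,0],62],[[0,0.5,0],[0,0,0],62],[[0,0,0],[0,0,0],62],[[0,0,0],[0,0,0],62]]'
python3 -c "
from h import *
report()"
```

```text
clock: 4.3
position: [0.5698, -0.0201, 0.2244]
tcp_rot: [[0.068, -0.001, 0.998], [-0.998, 0.0, 0.068], [-0.0, -1.0, -0.001]]
contact_force: [0.4, 0.2, -0.1]
width: 0.0545
t 4.3 grasp [ 0.5697 -0.0201  0.0614] box xyz [-0.01   -0.0072  0.0614] w 0.0545 F [ 0.4  0.2 -0.1]
[[0.068, -0.001, 0.998], [-0.998, 0.0, 0.068], [-0.0, -1.0, -0.001]]
```

```bash
python3 -m inch '[[[0,0.6,0.1],[0,0,0],62],[[0,0.6,0],[0,0,0],62],[[0,0.6,0],[0,0,0],62],[[0,0.6,0],[0,0,0],62],[[0,0.4,0],[0,0,0],62],[[0,0.2,0],[0,0,0],62],[[0,0,0],[0,0,0],62],[[0,0,0],[0,0,0],62]]'
python3 -c "
from h import *
report()
im,d=camera('wrist'); cv2.imwrite('pics/w3.png',im[:,:,::-1])
report()"
```

```text
clock: 5.1
position: [0.5709, -0.0201, 0.1947]
tcp_rot: [[0.068, 0.0, 0.998], [-0.998, -0.0, 0.068], [0.0, -1.0, 0.0]]
contact_force: [-0.1, -0.3, 0.5]
width: 0.0545
t 5.1 grasp [ 0.5709 -0.0201  0.0317] box xyz [-0.0088 -0.0072  0.0317] w 0.0545 F [-0.1 -0.3  0.5]
[[0.068, 0.0, 0.998], [-0.998, -0.0, 0.068], [0.0, -1.0, 0.0]]
t 5.15 grasp [ 0.571  -0.02    0.0319] box xyz [-0.0087 -0.0072  0.0319] w 0.0543 F [-0.1  0.1 -0.9]
[[0.068, 0.0, 0.998], [-0.998, -0.0, 0.068], [0.0, -1.0, 0.0]]
```

View pics/w3.png

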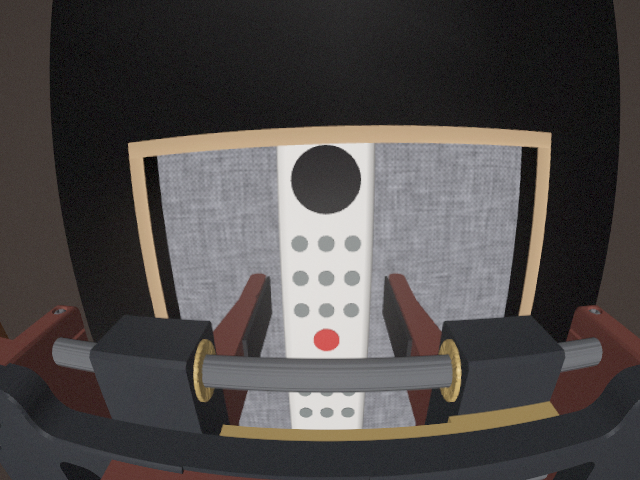

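The fingers straddle the remote evenly: they sit at columns 265 and 390, about the remote's centre at 326. I'll go 2 mm lower and close.

```bash
python3 -m inch '[[[0,0.2,0],[0,0,0],62],[[0,0,0],[0,0,0],40],[[0,0,0],[0,0,0],40],[[0,0,0],[0,0,0],30],[[0,0,0],[0,0,0],30],[[0,0,0],[0,0,0],30],[[0,0,0],[0,0,0],30]]' 15
python3 -c "
from h import *
report()"
```

```text
clock: 5.85
position: [0.5709, -0.02, 0.1927]
tcp_rot: [[0.068, -0.0, 0.998], [-0.998, -0.0, 0.068], [0.0, -1.0, -0.0]]
contact_force: [0.1, 0.6, 0.5]
width: 0.04
t 5.85 grasp [ 0.5709 -0.02    0.0297] box xyz [-0.0089 -0.0072  0.0297] w 0.04 F [0.1 0.6 0.5]
[[0.068, -0.0, 0.998], [-0.998, -0.0, 0.068], [0.0, -1.0, -0.0]]
```

Gripped at 40 mm width. Next I'll plan the tilt in the box's y-z plane, with clearances to the roof edges.

```bash
cat > plan.py <<'E'
from h import *
# planar (y,z) mm in box frame. lower-end bottom corner yl,zl, tilt th
def rect(yl,zl,t,L=190,T=20):
    c,s=np.cos(t),np.sin(t);o=np.array([yl,zl]);u=np.array([c,s]);v=np.array([-s,c])
    return np.array([o,o+L*u,o+L*u+T*v,o+T*v],np.float32)
def clr(yl,zl,t):
    P=rect(yl,zl,t)
    out={}
    for n,q in (("roof-",[(-65,58),(-65,68)]),("roof+",[(65,58),(65,68)])):
        ds=[cv2.pointPolygonTest(P.reshape(-1,1,2),(float(a),float(b)),True) for a,b in q]
        # edges as samples
        sg=-1 if n=="roof-" else 1
        slab=np.array([(65*sg,58),(160*sg,58),(160*sg,68),(65*sg,68)],np.float32)
        ds+=[cv2.pointPolygonTest(slab.reshape(-1,1,2),(float(a),float(b)),True) for a,b in P]
        out[n]=round(-max(ds),1)
    out["floor"]=round(float(P[:,1].min()-8),1);out["wall"]=round(float(P[:,0].min()+150),1)
    return out
G=np.array([110,21.7]) # grasp point in remote planar frame (from lower corner)
def gp(yl,zl,t):
    c,s=np.cos(t),np.sin(t);return np.array([yl,zl])+np.array([c*G[0]-s*G[1],s*G[0]+c*G[1]])
def tcp(yl,zl,t):
    return gp(yl,zl,t)+163*np.array([-np.sin(t),np.cos(t)])
def rows(ks):
    for a,b in zip(ks[:-1],ks[1:]):
        ta,tb=np.radians(a[2]),np.radians(b[2]);d=tcp(b[0],b[1],tb)-tcp(a[0],a[1],ta)
        x=np.array([-np.cos(ta),-np.sin(ta)]);y=np.array([np.sin(ta),-np.cos(ta)])
        g=gp(b[0],b[1],tb)
        body=g+61*np.array([-np.sin(tb),np.cos(tb)])-37.5*np.array([np.cos(tb),np.sin(tb)])
        fin=g[0]-12
        print([round(float(d@x)/10,2),round(float(d@y)/10,2),0],b[2]-a[2],"->",b,clr(b[0],b[1],tb),"g",g.round(0),"body",body.round(0))
E
python3 - <<'E'
from plan import *
ks=[(-117,8,0),(-117,11,0),(-124,11,0),(-131,11,0)]
for i in range(1,11): ks.append((-131+i*.3,11,2*i))
for i in range(1,15): ks.append((-128+i*4.5,11+i*.3+ (i>6)*(i-6)*2,20+i))
y,z,t=ks[-1]
for i in range(1,7): ks.append((y+2*i,z+12*i,t))
rows(ks)
E
```

```text
[0.0, -0.3, 0] 0 -> (-117, 11, 0) {'roof-': 27.0, 'roof+': 27.0, 'floor': 3.0, 'wall': 33.0} g [-7. 33.] body [-44.  94.]
[0.7, 0.0, 0] 0 -> (-124, 11, 0) {'roof-': 27.0, 'roof+': 27.0, 'floor': 3.0, 'wall': 26.0} g [-14.  33.] body [-52.  94.]
[0.7, 0.0, 0] 0 -> (-131, 11, 0) {'roof-': 27.0, 'roof+': 27.7, 'floor': 3.0, 'wall': 19.0} g [-21.  33.] body [-58.  94.]
[0.62, -0.37, 0] 2 -> (-130.7, 11, 2) {'roof-': 24.7, 'roof+': 21.4, 'floor': 3.0, 'wall': 18.6} g [-22.  37.] body [-61.  96.]
[0.62, -0.37, 0] 2 -> (-130.4, 11, 4) {'roof-': 22.3, 'roof+': 15.6, 'floor': 3.0, 'wall': 18.2} g [-22.  40.] body [-64.  99.]
[0.62, -0.37, 0] 2 -> (-130.1, 11, 6) {'roof-': 19.9, 'roof+': 11.0, 'floor': 3.0, 'wall': 17.8} g [-23.  44.] body [-67. 101.]
[0.62, -0.37, 0] 2 -> (-129.8, 11, 8) {'roof-': 17.5, 'roof+': 9.4, 'floor': 3.0, 'wall': 17.4} g [-24.  48.] body [-70. 103.]
[0.62, -0.37, 0] 2 -> (-129.5, 11, 10) {'roof-': 15.1, 'roof+': 9.7, 'floor': 3.0, 'wall': 17.0} g [-25.  51.] body [-72. 105.]
[0.62, -0.37, 0] 2 -> (-129.2, 11, 12) {'roof-': 12.6, 'roof+': 9.7, 'floor': 3.0, 'wall': 16
[... 2457 characters left out ...]
l': 75.8} g [ 16. 123.] body [-49. 152.]
[-0.84, -0.88, 0] 0 -> (-61.0, 55.2, 34) {'roof-': -3.8, 'roof+': 59.8, 'floor': 47.2, 'wall': 77.8} g [ 18. 135.] body [-47. 164.]
[-0.84, -0.88, 0] 0 -> (-59.0, 67.2, 34) {'roof-': 4.5, 'roof+': 68.7, 'floor': 59.2, 'wall': 79.8} g [ 20. 147.] body [-45. 176.]
[-0.84, -0.88, 0] 0 -> (-57.0, 79.2, 34) {'roof-': 13.8, 'roof+': 77.5, 'floor': 71.2, 'wall': 81.8} g [ 22. 159.] body [-43. 188.]
[-0.84, -0.88, 0] 0 -> (-55.0, 91.2, 34) {'roof-': 25.3, 'roof+': 86.3, 'floor': 83.2, 'wall': 83.8} g [ 24. 171.] body [-41. 200.]
[-0.84, -0.88, 0] 0 -> (-53.0, 103.2, 34) {'roof-': 37.2, 'roof+': 95.2, 'floor': 95.2, 'wall': 85.8} g [ 26. 183.] body [-39. 212.]
```

The simple route is to shift 14 mm toward -y, tilt 18° and then draw it along its own axis (tool -x), which keeps a constant clearance of about 5 mm. First the lift and shift.

```bash
python3 -m inch '[[[0,-0.2,0],[0,0,0],30],[[0,-0.1,0],[0,0,0],30],[[0.3,0,0],[0,0,0],30],[[0.4,0,0],[0,0,0],30],[[0.4,0,0],[0,0,0],30],[[0.3,0,0],[0,0,0],30],[[0,0,0],[0,0,0],30],[[0,0,0],[0,0,0],30]]'
python3 -c "
from h import *
report()
im,d=camera('wrist'); cv2.imwrite('pics/w4.png',im[:,:,::-1])"
```

```text
clock: 6.65
position: [0.5718, -0.0342, 0.1956]
tcp_rot: [[0.068, -0.0, 0.998], [-0.998, 0.0, 0.068], [-0.0, -1.0, -0.0]]
contact_force: [0.1, -0.7, -1.0]
width: 0.0398
t 6.65 grasp [ 0.5717 -0.0342  0.0326] box xyz [-0.0094 -0.0214  0.0326] w 0.0398 F [ 0.1 -0.7 -1. ]
[[0.068, -0.0, 0.998], [-0.998, 0.0, 0.068], [-0.0, -1.0, -0.0]]
```

View pics/w4.png

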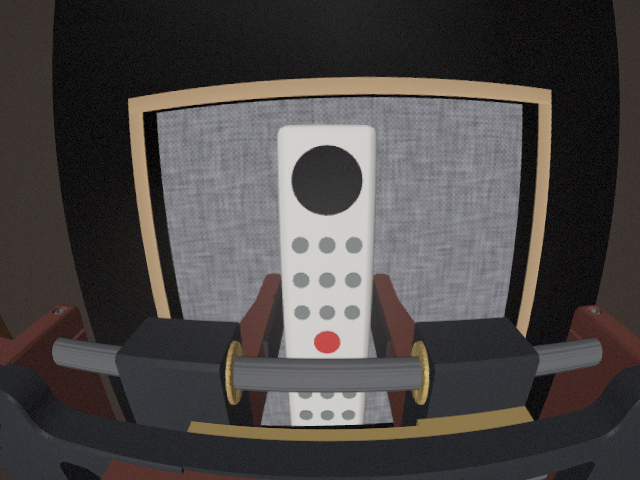

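The remote followed the gripper: the red button stays at (327,342), and the pad end at row 127 is now inside the opening's far edge at row 90. Now the tilt, 10° first.

```bash
python3 -m inch '[[[0.62,-0.37,0],[0,0,2],30],[[0.62,-0.37,0],[0,0,2],30],[[0.62,-0.37,0],[0,0,2],30],[[0.62,-0.37,0],[0,0,2],30],[[0.62,-0.37,0],[0,0,2],30],[[0,0,0],[0,0,0],30],[[0,0,0],[0,0,0],30]]'
python3 -c "
from h import *
report()
im,d=camera('wrist'); cv2.imwrite('pics/w5.png',im[:,:,::-1])"
```

```text
clock: 7.4
position: [0.5739, -0.0661, 0.2119]
tcp_rot: [[0.067, -0.012, 0.998], [-0.983, 0.172, 0.068], [-0.173, -0.985, -0.0]]
contact_force: [0.1, 0.5, -1.0]
width: 0.04
t 7.4 grasp [ 0.572  -0.038   0.0513] box xyz [-0.0095 -0.0252  0.0513] w 0.04 F [ 0.1  0.5 -1. ]
[[0.067, -0.012, 0.998], [-0.983, 0.172, 0.068], [-0.173, -0.985, -0.0]]
```

View pics/w5.png

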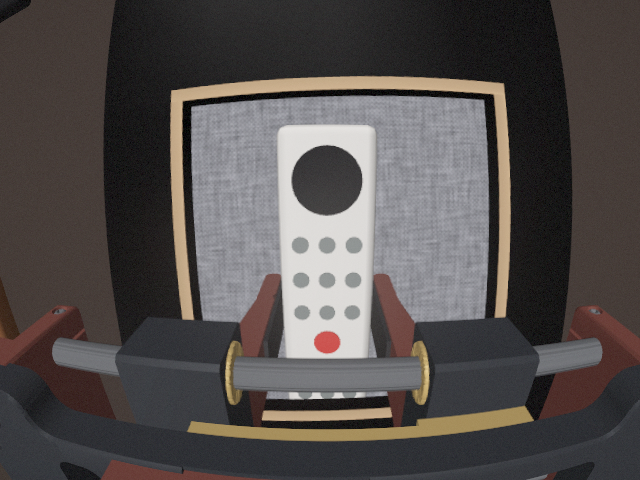

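The red button is still at (327,342), so nothing has slipped, and the pose matches the plan (grasp at y -25, z 51). I'll continue to 18°.

```bash
python3 -m inch '[[[0.62,-0.37,0],[0,0,2],30],[[0.62,-0.37,0],[0,0,2],30],[[0.62,-0.37,0],[0,0,2],30],[[0.62,-0.36,0],[0,0,2],30],[[0,0,0],[0,0,0],30],[[0,0,0],[0,0,0],30]]'
python3 -c "
from h import *
report()
im,d=camera('wrist'); cv2.imwrite('pics/w6.png',im[:,:,::-1])
im,d=camera('side'); cv2.imwrite('pics/s6.png',cv2.resize(im[150:300,220:420],None,fx=4,fy=4)[:,:,::-1])"
```

```text
clock: 8.05
position: [0.5757, -0.0932, 0.2204]
tcp_rot: [[0.065, -0.021, 0.998], [-0.949, 0.307, 0.068], [-0.308, -0.951, -0.001]]
contact_force: [-0.2, -0.7, -1.9]
width: 0.04
t 8.05 grasp [ 0.5722 -0.0431  0.0654] box xyz [-0.0098 -0.0303  0.0654] w 0.04 F [-0.2 -0.7 -1.9]
[[0.065, -0.021, 0.998], [-0.949, 0.307, 0.068], [-0.308, -0.951, -0.001]]
```

View pics/s6.png

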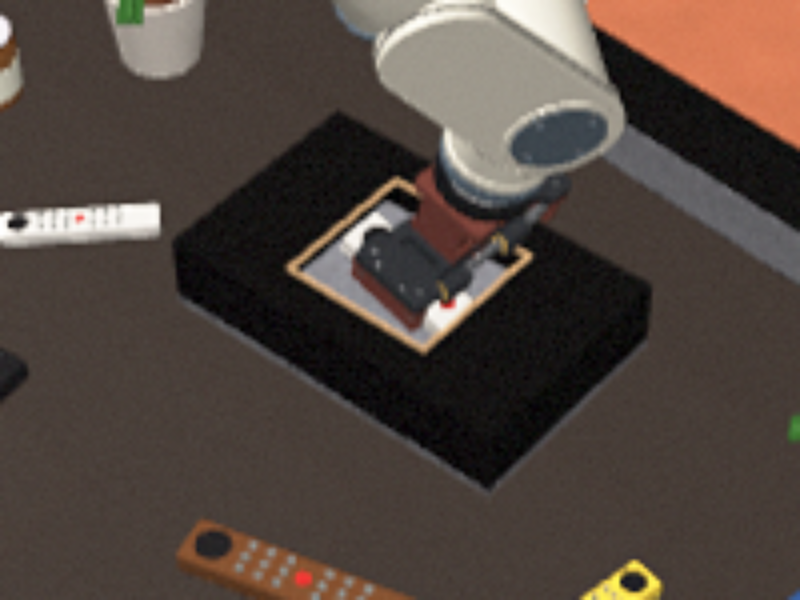

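View pics/w6.png

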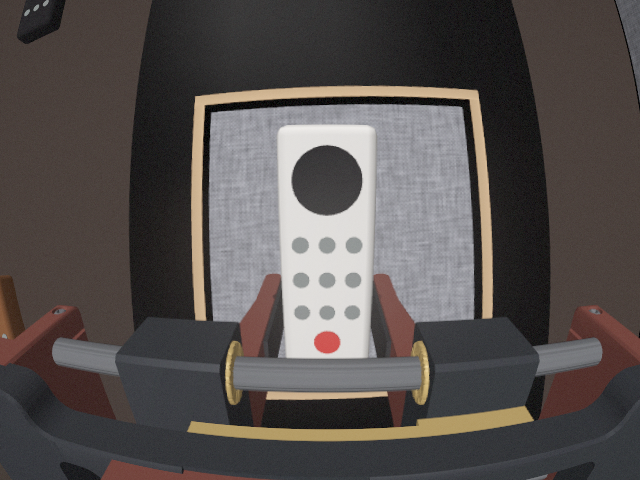

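There's still no slip: the red button and pad pixels haven't moved, and the wrist force is only about the remote's weight. Now I'll draw it along its axis.

```bash
python3 -m inch '[[[-0.5,0,0],[0,0,0],30],[[-0.5,0,0],[0,0,0],30],[[-0.5,0,0],[0,0,0],30],[[-0.5,0,0],[0,0,0],30],[[-0.5,0,0],[0,0,0],30],[[-0.5,0,0],[0,0,0],30],[[-0.5,0,0],[0,0,0],30],[[-0.5,0,0],[0,0,0],30]]' && python3 -m inch '[[[-0.6,0,0],[0,0,0],30],[[-0.6,0,0],[0,0,0],30],[[-0.7,0,0],[0,0,0],30],[[-0.7,0,0],[0,0,0],30],[[-0.7,0,0],[0,0,0],30],[[-0.7,0,0],[0,0,0],30],[[-0.4,0,0],[0,0,0],30],[[0,0,0],[0,0,0],30]]'
python3 -c "
from h import *
R,t,g=report()
for L in (95,-95):
  print(bxy(g+R@np.array([.015-L/1000,.0117,0])))
im,d=camera('wrist'); cv2.imwrite('pics/w7.png',im[:,:,::-1])"
```

```text
clock: 8.95
position: [0.5732, -0.0551, 0.2332]
tcp_rot: [[0.065, -0.021, 0.998], [-0.949, 0.308, 0.068], [-0.309, -0.951, -0.0]]
contact_force: [0.5, 0.1, -1.9]
width: 0.0398
clock: 9.75
position: [0.5704, -0.0132, 0.2469]
tcp_rot: [[0.065, -0.021, 0.998], [-0.949, 0.308, 0.069], [-0.309, -0.951, 0.0]]
contact_force: [-0.2, 0.5, -1.2]
width: 0.0396
t 9.75 grasp [0.567  0.037  0.0918] box xyz [-0.0072  0.0499  0.0918] w 0.0396 F [-0.2  0.5 -1.2]
[[0.065, -0.021, 0.998], [-0.949, 0.308, 0.069], [-0.309, -0.951, 0.0]]
[ -4.9 129.6 105.4]
[-10.1 -51.   46.7]
```

View pics/w7.png

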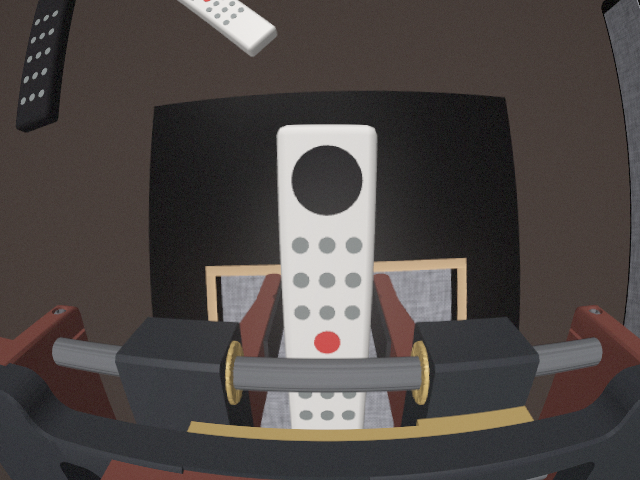

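End_b is at box y -51, inside the opening edge at -65. End_a is at 105 mm, and no force has built up. Now straight up, which is tool (-0.31,-0.95,0) per cm.

```bash
python3 -m inch '[[[-0.15,-0.48,0],[0,0,0],30],[[-0.31,-0.95,0],[0,0,0],30],[[-0.31,-0.95,0],[0,0,0],30],[[-0.31,-0.95,0],[0,0,0],30],[[-0.31,-0.95,0],[0,0,0],30],[[-0.31,-0.95,0],[0,0,0],30],[[-0.31,-0.95,0],[0,0,0],30],[[-0.31,-0.95,0],[0,0,0],30]]' && python3 -m inch '[[[-0.31,-0.95,0],[0,0,0],30],[[-0.31,-0.95,0],[0,0,0],30],[[-0.31,-0.95,0],[0,0,0],30],[[-0.15,-0.48,0],[0,0,0],30],[[0,0,0],[0,0,0],30],[[0,0,0],[0,0,0],30],[[0,0,0],[0,0,0],30],[[0,0,0],[0,0,0],30]]'
python3 -c "
from h import *
R,t,g=report()
for L in (95,-95):
  print(bxy(g+R@np.array([.015-L/1000,.0117,0])))
im,d=camera('wrist'); cv2.imwrite('pics/w8.png',im[:,:,::-1])
im,d=camera('side'); cv2.imwrite('pics/s8.png',im[:,:,::-1])
s=state();print(np.round(s['joint_vel'],3),s['width'],s['contact_force'])"
```

```text
clock: 10.6
position: [0.5704, -0.0137, 0.3226]
tcp_rot: [[0.065, -0.021, 0.998], [-0.949, 0.308, 0.068], [-0.309, -0.951, 0.0]]
contact_force: [-0.4, -0.2, -1.1]
width: 0.04
clock: 11.4
position: [0.5703, -0.0138, 0.3561]
tcp_rot: [[0.064, -0.022, 0.998], [-0.949, 0.308, 0.068], [-0.309, -0.951, -0.001]]
contact_force: [0.1, -0.4, -2.1]
width: 0.0397
t 11.4 grasp [0.5667 0.0365 0.2011] box xyz [-0.0075  0.0495  0.2011] w 0.0397 F [ 0.1 -0.4 -2.1]
[[0.064, -0.022, 0.998], [-0.949, 0.308, 0.068], [-0.309, -0.951, -0.001]]
[ -5.1 129.1 214.7]
[-10.6 -51.5 156. ]
[-0.001 -0.001 -0.    -0.     0.003 -0.002] 0.04042929842870869 [-0.41077554  0.55923838 -0.61491416]
```

View pics/w8.png

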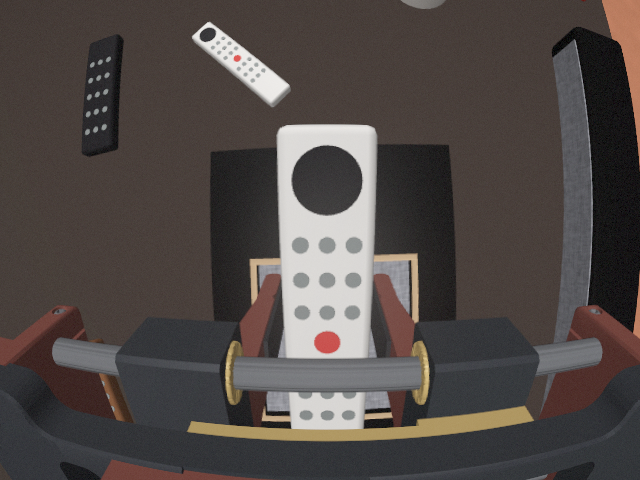

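View pics/s8.png

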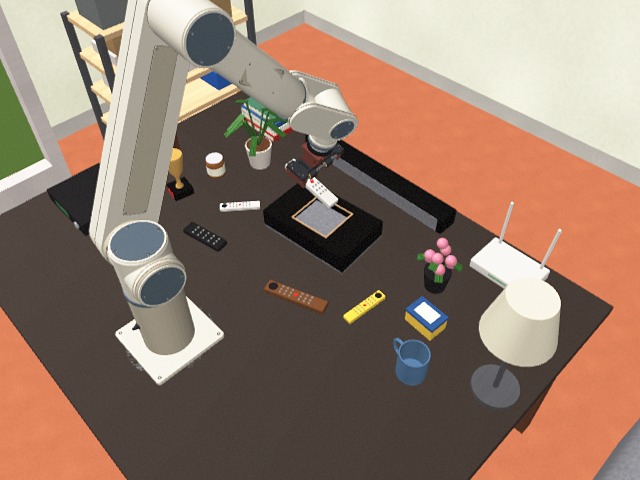

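The remote is held above the box at side view (320,190). The red button and pad pixels in the wrist view still haven't moved, the joints are still, and the bystanders are where they were. I'll hand it in.

```bash
python3 -c "
from h import *
print(hand_in())
report()"
```

```text
the job is handed in; nothing more can be done
None
the job is handed in; nothing more can be done
```

The white remote is out of the box and was handed in at about 11.5 s, still held motionless above the opening. `hand_in()` gives no verdict.

**What I did:** I gripped it at 15 N, 15 mm from its middle toward the pad end. I lifted it 3 mm, shifted it 14 mm along the box, and tilted it 18° so the pad end rose. I then drew it 80 mm along its own axis through the opening and lifted it straight up 11 cm.

**Last checks:**
- **Height:** end_a is at about 215 mm and end_b at about 156 mm, against the required 118 mm. These come from the arm's pose and the measured grip offset.
- **Position:** the remote's middle is about 40 mm sideways of the opening's centre.
- **Grip:** the finger opening is 40 mm. The remote's pixels in the wrist view did not move from grip to finish, so there was no slip.
- **Forces and motion:** every wrist reading printed after the grip was only about the remote's weight. Joint speeds were about 0.
- **Partway out:** by the arm's pose, end_a was near 80 mm and end_b near 20 mm at the end of the tilt. That is the state asked for on the way.
- **Bystanders:** all of those visible in the last side view look unmoved.

No check failed. The top and wrist cameras agreed to within about 2 mm. The reported arm position wandered up to about 4 mm while settling after fast moves, so I corrected for that before the final descent.

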